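# Put the airbrush compressor's battery on charge

### The arm

A 7-joint arm with a two-finger parallel gripper is mounted at the origin on the work surface. World frame = base frame: x ahead of the robot, y to its left, z up, the work surface at z = 0. Lengths are in m, angles in degrees, forces in N, time in s.
With the tool pointing down it reaches from about 0.425 to 0.875 m from the base axis. Payload 4.7 kg.
Tool frame: the origin (TCP) lies on the centre line of the jaws, within the pads' length; the fingertips stand 8 mm ahead of it and the grasp point (between the pads) lies 11 mm behind it; z points along the fingers, y is the direction in which the jaws open and shut (so a half turn about z gives the same grasp; the last joint's range is limited). The gripper opens to 87 mm and grips with 3 to 60 N. Pads are 19 mm wide; open, the fingers measure 117 mm over their backs; the gripper's body (75 mm by 190 mm) begins 51 mm behind the grasp point.
Start: joints at [-65.884, 18.392, -4.016, 83.108, 1.295, 78.541, -3.26], TCP at [0.257, 0.597, 0.231] pointing down, gripper open.
Joint ranges: [-163.93, 163.93], [-17.29, 119.83], [-79.2, 71.16], [3.27, 140.29], [-89.18, 269.18], [5.43, 117.66], [-154.24, 154.24]. Speed limits (degrees/s): [147.25, 147.25, 180, 180, 180, 180, 180].

### API

Orientations are given as [roll, pitch, yaw] about the fixed x, y, z axes, in that order (R = Rz(yaw) Ry(pitch) Rx(roll)).
In Python, from cell import env gives the robot as it stands. The module is installed in compiled form; this text tells all that it offers.
- The arm moves only by the tool move_arm, never from a script. Its argument "steps" is a list of rows, each a list of 2 entries, a list of its own where there are three numbers: the shift along the tool's x, y, z in m, then the turn about the tool's z in rad. A call has 1 to 20 rows; each row is the pose to reach, as a shift and turn from the pose commanded when the call began, along the tool's axes at that moment; what a row does not reach only later rows make up. A row lasts 1/8 s, in which the tool goes at most 62.5 mm and 10.7 degrees, less where a joint would pass 70% of its speed; a pose out of reach is approached as far as the arm can. A call with a gripper value outside its range is refused whole. "hand" is the closure, from -1 (fully open) to 1 (shut), set as the call begins (left out, the last holds). The fingers move at their own pace and stop on an object; "squeeze" is the grip in N (left out, the last holds). Time passes only in rows, so rows that repeat a pose let the fingers close. It gives the time, the measured TCP pose, the force and the opening at its end, in the units of the state.
- env.get_obs(): the state, without advancing time (a new reading comes with each control period).
- env.read_camera(name): name is "scene" or "top" or "wrist"; returns (picture, depth): 384x512x3 uint8, red, green, blue; 384x512 float32, m along the optical axis (not along the pixel's ray), 0 where there is no reading.
- env.calibration(name): a dict with "intrinsics" (3x3 intrinsics, pixels), "position" and "orientation" of the camera in the world; the wrist camera has in their place "mount" (4x4, takes a point from camera to tool coordinates, whose origin is the TCP and whose axes are the flange's). Camera axes: x right, y up, looking along -z (the intrinsics and any distortion apply to the point x, -y, -z); pixel columns grow to the right and rows downward; lengths in m; the calibration is good to about 2 mm. The wrist camera is an equidistant fisheye: a pixel r from the principal point sees the ray r / f radians off the axis. A picture is of the moment at which its call begins: read the wrist's pose just before it. calibration takes no time and is no camera call.
- env.sign_off(): hands the job in, once; it reports no verdict.
Trained networks look in the newest picture that a camera, given by its name, has taken for a name from the list of things; names that differ only in an ending like _2 or _b are one class to them, and where a whole thing is asked for, a point or a joint stands for the part that bears it (a point fixed in the world has none). Each returns a list of dicts, best first, with "conf" (0 to 1); they miss things now and then, are a little off and sometimes report something else, mostly with a low value. They report only what shows in the picture. A call takes as long as a camera call. They do not tell look-alikes from the thing itself.
- env.cut_out(camera, query): "region" (384x512 bool, what is visible of it) and "uv" ([column, row] in pixels, amid what is visible of it).
The state is a dict: "time_s": time; "qpos": joint angles; "joint_velocities": joint speeds; "effort": joint torques, N m; "tool_pos": TCP position; "tool_rot": TCP orientation; "force": force on the tool from outside, world axes, zero at the start; "wrist_torque": the same for the moment, N m; "grip_width": finger opening in m.
Only numpy, scipy, OpenCV 4.12 (cv2) and the standard library are available. Lean on these libraries where they do the work, as an engineer would, in place of code of your own. Each camera call takes 0.05 s, during which the arm holds its last target. There are 200 camera calls.

### The job

The battery of the portable airbrush compressor is flat: press the two side tabs of its battery cover together, evenly and no harder than it takes to free it (the plastic is old and brittle), lift the cover off without prising or shoving it, and lay it down gently, right way up, on the cutting mat. Then draw the battery out of the bay and stand it in the slot of the desk charger, pressing it down past the springy contacts by feel until it sits fully home on the slot's floor, no harder than that needs, and let go. Leave the other things on the mat as they are.

Things in the scene. Friction and masses are not known exactly. Their poses are not given: they have to be found in the camera images.
- bay (a point): centre of the compressor's battery bay, in the plane of its flat deck (60 mm above the mat). x runs along bay and cover, from the power button towards the pump; y across; z up. The bay is a rectangular well 58 (x) by 22 (y) mm, 42 mm deep; the battery stands in it and rises 20 mm above the deck, under the cover
- compressor: the compressor, fixed: a white box 120 (x) by 110 (y) mm, its deck 60 mm up, with a grey pump housing from x = 60 to 112 mm, up to 82 mm tall, a gauge and an air outlet on its sides. Origin under the centre of the bay, axes those of the bay
- cover_centre (a point): centre of the grey snap-fit battery cover that sits on the deck over the bay: a loose hollow cap 84 (x) by 48 (y) mm, 25 mm high, open below, axes those of the bay. This point is 12.5 mm above its rim. Barbs and end lugs reach 12 mm below the rim, so on a flat surface the cover stands on these, this point 24.5 mm above it. About 95 g
- cover: the same cover; origin at its middle in the plane of the rim, 12.5 mm below cover_centre. It has about 1 mm of play in its seat. Lift it straight up, both tabs held in: its barbs and lugs leave the deck after 12 mm and clear the battery top after 35 mm. Cover and compressor must never be forced against each other by over 25 N (off-centre squeeze, pull on a caught tab, push down)
- tab_line (a point): point on the cover between its two ribbed finger tabs, one in the +y and one in the -y side, 12 mm above the rim. Tabs: 22 mm wide (x), 3 to 21 mm above the rim. They have crept with age and stand out unequally: each 5 to 11 mm out of its side (58 to 70 mm over both), which no given pose tells, so find the middle between them by feel
- cover_rim (a point): middle of the cover in the plane of its rim, on the deck. How the tabs work: each goes straight in by at most 4.5 mm from where it stands, against a spring of 3 N rising to 12 N, then meets a hard stop; its barb holds the cover until it is in by 3 mm, 9 N (up to 1 mm more if the cover sits off-centre). Both must be in at once. Over 17 N on each breaks them
- battery_centre (a point): centre (half-way up) of the grey battery, a plain block 56 (x) by 20 (y) by 62 mm tall with a paper band, 100 to 170 g. It starts standing loosely in the bay, its underside 42 mm below the deck, 1 mm of play each side. It fits either way round; hold it by its 20 mm width, on the part above the deck or the charger
- battery: the same battery; origin in the centre of its underside
- charger: the desk charger: a fixed grey base 120 (x) by 64 (y) mm with a rail along x, on which a cradle (84 by 46 mm, 45 mm tall from the mat) stands wherever it was last left, its middle up to 8 mm either way from the base's along x, centred in y. Origin under the base's centre. Battery and charger must never be pressed together with over 40 N
- rail_top (a point): point above the base's centre in the plane of the cradle's flat top, 45 mm above the mat. In the middle of the cradle is the battery slot, 58 (x) by 22 (y) mm, 33 mm deep, upright, square-edged. No given pose tells where along x the cradle stands: look, or slide the battery along its top by feel. It yields only to over 20 N along x
- rail_floor (a point): point over the base's centre at the height of the slot's hard floor. Two copper contact leaves at the slot's x ends yield to the battery: it rests on them about 10 mm above the floor, passes with a push of 4 to 10 N, then slides to the floor. Home: underside on the floor, battery_centre 31 mm above this height, battery top 29 mm above the cradle's
- mat_top (a point): centre of the top face of the teal cutting mat, 460 (x) by 960 (y) mm, 3 mm thick, fixed on the desk; compressor, charger and bystanders stand on it. Between compressor and charger, on the half nearer the robot, it is free
- glue: bystander: clear glue bottle, 34 mm across, 85 mm tall; origin under its centre
- paint_pot: bystander: small glass paint pot, 38 mm across, 42 mm tall; origin under its centre
- thinner_pot: bystander: small amber glass pot, 38 mm across, 42 mm tall; origin under its centre
- model_drum: bystander: bare-metal drum of a model spacecraft, 54 mm across, 58 mm tall; origin under its centre
- model_cone: bystander: grey plastic cone of a model, 68 mm across the foot, 45 mm tall; origin under its centre
- sanding_block: bystander: cork sanding block, 70 x 35 mm, 25 mm tall; origin under its centre
- paint_brush: bystander: paint brush lying flat, 170 mm long along its x; origin under its middle
There are look-alikes about, which are no part of the job. Leave any purple or turquoise look-alike of the cover alone.

How it is judged:
By the outcome, as a careful person would: the job done as asked, in the order asked, and still so for the second after the job is handed in, with the robot touching nothing.
It also fails if it takes over 72 s, if anything falls off the work surface, if the arm or the gripper's body presses on something with over 40 N, if the wrist force passes 120 N, or if a joint passes its speed limit or range.

## Working session

There is one attempt and no reset: what is moved stays moved. The work goes in short steps, Python scripts to look and compute and a tool call to move; the robot and the scene stay as the last step left them, time stands still between calls to the robot, and variables do not carry over. Pictures are saved under pics/ and viewed, about 8 in all and at most 12, crops included, and the job is handed in when it is done.

Besides the shell and the picture viewer there is one more tool, called as name(argument=value, ...), one argument or row to a line, values as JSON. move_arm: Moves the arm, as the interface text tells. Its arguments: {"type":"object","properties":{"steps":{"type":"array"},"hand":{"type":"number"},"squeeze":{"type":"number"}},"required":["steps"]}

```bash
mkdir -p pics; cat > h.py <<'E'
import numpy as np, cv2
from scipy.spatial.transform import Rotation as R
from cell import env
def cam(n):
    c=env.calibration(n); return c
def rot(o):
    o=np.array(o,float)
    if o.shape==(3,3): return o
    return R.from_euler('xyz',o,degrees=True).as_matrix()
def tool():
    s=env.get_obs(); return s,rot(s['tool_rot']),np.array(s['tool_pos'])
def pts(n,uv,d):
    """uv Nx2, d N depth -> world"""
    c=cam(n);K=np.array(c['intrinsics']);uv=np.atleast_2d(uv).astype(float);d=np.atleast_1d(d)
    x=(uv[:,0]-K[0,2])/K[0,0];y=(uv[:,1]-K[1,2])/K[1,1]
    if n=='wrist':
        r=np.hypot(x,y);s=np.where(r>1e-9,np.tan(r)/np.maximum(r,1e-9),1);x,y=x*s,y*s
    p=np.c_[x*d,-y*d,-d]
    if n=='wrist':
        M=np.array(c['mount']);p=p@M[:3,:3].T+M[:3,3];_,Rt,t=tool();return p@Rt.T+t
    return p@rot(c['orientation']).T+np.array(c['position'])
E
python3 - <<'E'
from h import *
for n in('scene','top','wrist'):
    c=cam(n);print(n,{k:np.round(v,4).tolist() for k,v in c.items() if not isinstance(v,str)})
s,_,_=tool();print(s)
for n in('scene','top'):
    p,d=env.read_camera(n);cv2.imwrite(f'pics/{n}0.png',p[:,:,::-1]);np.save(n+'_d.npy',d)
    for q in('compressor','cover','charger','battery','glue','paint_pot','thinner_pot','model_drum','model_cone','sanding_block','paint_brush'):
        for r in env.cut_out(n,q)[:3]:
            m=r['region']&(d>0)
            w=pts(n,np.argwhere(m)[:,::-1],d[m]) if m.sum() else np.zeros((1,3))
            print(n,q,round(r['conf'],2),np.round(r['uv']),m.sum(),np.round(np.median(w,0),3))
E
```

```text
scene {'intrinsics': [[471.4868, 0.0, 255.204], [0.0, 471.4868, 199.5209], [0.0, 0.0, 1.0]], 'position': [1.2882, -0.149, 1.1844], 'orientation': [34.599, -0.9488, 79.9501]}
top {'intrinsics': [[473.6474, 0.0, 246.3008], [0.0, 473.6474, 195.7713], [0.0, 0.0, 1.0]], 'position': [0.3275, 0.0159, 1.3671], 'orientation': [8.8887, -0.5954, -89.5873]}
wrist {'intrinsics': [[297.3186, 0.0, 255.2318], [0.0, 297.3186, 193.0511], [0.0, 0.0, 1.0]], 'mount': [[0.001, 0.9528, 0.3037, 0.0835], [1.0, -0.0011, 0.0001, 0.0001], [0.0005, 0.3037, -0.9528, -0.1544], [0.0, 0.0, 0.0, 1.0]]}
{'time_s': 0.0, 'qpos': array([-65.88393201,  18.43887361,  -4.01724775,  83.1744479 ,
         1.29572598,  78.54143825,  -3.2586888 ]), 'joint_velocities': array([ 0.02735507,  0.01289162,  0.02595051, -0.00819115,  0.02927957,
       -0.17730188,  0.1285852 ]), 'effort': array([-4.12465515e-04, -4.91285741e+01, -4.03520074e-01, -3.12522054e+01,
       -6.37146877e-02,  4.38310322e-02,  1.78518139e-04]), 'tool_pos': array([0.25700972, 0.5964432 , 0.22946783]), 'tool_rot': array([-1.79890532e+02,  5.94397205e-03,  1.5
[... 1654 characters left out ...]
[0.507 0.192 0.087]
top charger 0.67 [320. 206.] 1028 [ 0.499 -0.21   0.029]
top charger 0.34 [ 92. 220.] 172 [0.451 0.43  0.06 ]
top battery 0.33 [178. 202.] 618 [0.507 0.192 0.087]
top glue 0.59 [ 91. 224.] 159 [0.451 0.43  0.059]
top paint_pot 0.5 [253. 182.] 140 [ 0.582 -0.004  0.043]
top thinner_pot 0.51 [395. 216.] 171 [ 0.483 -0.422  0.043]
top model_drum 0.57 [250. 156.] 319 [ 0.649 -0.006  0.053]
top model_cone 0.63 [393. 178.] 372 [ 0.598 -0.414  0.031]
top model_cone 0.25 [176. 202.] 648 [0.509 0.193 0.087]
top sanding_block 0.79 [ 97. 151.] 331 [0.674 0.431 0.027]
top paint_brush 0.63 [314. 128.] 123 [ 0.74  -0.191  0.009]
top paint_brush 0.62 [179. 182.] 2057 [0.552 0.188 0.064]
```

```bash
python3 - <<'E'
from h import *
a=cv2.imread('pics/top0.png');b=cv2.imread('pics/scene0.png')
c1=cv2.resize(a[130:260,100:360],None,fx=3,fy=3,interpolation=cv2.INTER_CUBIC)[:, :780]
cv2.imwrite('pics/c1.png',c1)
cv2.imwrite('pics/both.png',np.vstack([cv2.resize(a,(400,300)),cv2.resize(b,(400,300))]))
# fit deck/cover axes
d=np.load('top_d.npy')
v,u=np.mgrid[0:384,0:512];w=pts('top',np.c_[u.ravel(),v.ravel()],d.ravel())
near=np.hypot(w[:,0]-.53,w[:,1]-.19)<.14
for lo,hi in((.052,.07),(.075,.1)):
    m=near&(w[:,2]>lo)&(w[:,2]<hi);r=cv2.minAreaRect(w[m][:,:2].astype(np.float32)*1000);print(m.sum(),r,np.median(w[m],0))
near=np.hypot(w[:,0]-.5,w[:,1]+.21)<.1
for lo,hi in((.008,.1),(.038,.056)):
    m=near&(w[:,2]>lo)&(w[:,2]<hi);r=cv2.minAreaRect(w[m][:,:2].astype(np.float32)*1000);print(m.sum(),r,np.median(w[m],0))
E
```

```text
1182 ((527.2025756835938, 185.46078491210938), (160.92832946777344, 137.11997985839844), 0.9375576972961426) [0.50903477 0.18707777 0.06190567]
1177 ((542.9671630859375, 192.5455780029297), (151.86863708496094, 105.61604309082031), 1.624173641204834) [0.56907189 0.19306175 0.08456246]
1056 ((506.588623046875, -204.45620727539062), (174.27642822265625, 177.55221557617188), 88.35428619384766) [ 0.50004023 -0.20999544  0.0289708 ]
342 ((498.729736328125, -212.9125213623047), (53.22935485839844, 84.8521728515625), 88.93679809570312) [ 0.49877016 -0.21105184  0.04673215]
```

View pics/both.png

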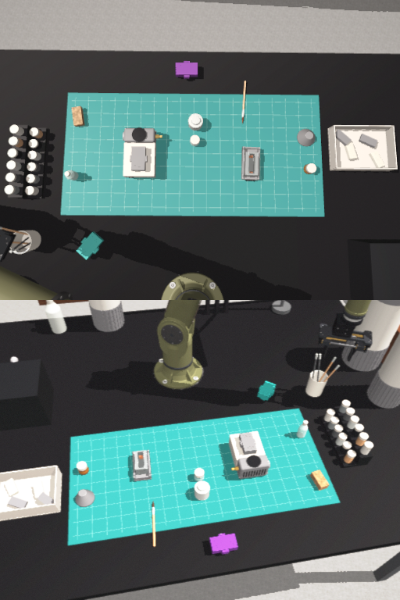

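View pics/c1.png

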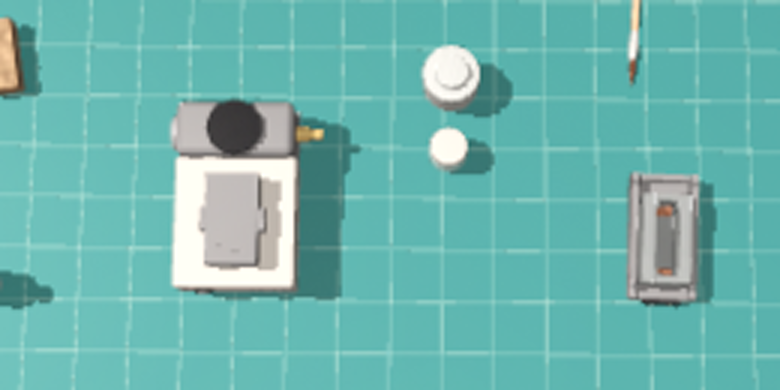

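Candidates for the cover in the top view are purple at (240,88), turquoise at (118,313) and grey on the compressor at (176,203). I choose the grey one: it sits on the white deck in the close crop, with tabs showing on both sides. Its long axis and the charger's both run roughly along world x, and the charger is at about (320,206). I'll move above the compressor, jaws across.

move_arm(
  steps=[
    [[-0.03, -0.02, -0.02], -0.05],
    [[-0.08, -0.06, -0.05], -0.12],
    [[-0.13, -0.095, -0.07], -0.2],
    [[-0.18, -0.13, -0.07], -0.28],
    [[-0.23, -0.165, -0.07], -0.35],
    [[-0.28, -0.2, -0.07], -0.4],
    [[-0.33, -0.235, -0.07], -0.407],
    [[-0.365, -0.26, -0.07], -0.407],
    [[-0.385, -0.275, -0.07], -0.407],
    [[-0.385, -0.275, -0.07], -0.407],
    [[-0.385, -0.275, -0.07], -0.407],
    [[-0.385, -0.275, -0.07], -0.407],
  ],
  hand=-1,
)

```text
time_s: 2.7
tool_pos: [0.5012, 0.1939, 0.3006]
tool_rot: [180.0, -0.0, -179.8]
force: [-0.1, -0.5, 0.3]
grip_width: 0.0869
```

```bash
cat > look.py <<'E'
from h import *
import sys
s,Rt,t=tool();print(np.round(t,4),np.round(s['tool_rot'],2),s['time_s'],np.round(s['qpos'],1))
p,d=env.read_camera('wrist');cv2.imwrite(f'pics/{sys.argv[1]}.png',p[:,:,::-1])
v,u=np.mgrid[0:384,0:512];w=pts('wrist',np.c_[u.ravel(),v.ravel()],d.ravel());ok=d.ravel()>0
np.savez(sys.argv[1],w=w.reshape(384,512,3),p=p,d=d)
E
python3 look.py w1; python3 - <<'E'
from h import *
f=np.load('w1.npz');w=f['w'].reshape(-1,3);p=f['p'].reshape(-1,3).astype(int);d=f['d'].ravel()
print(np.histogram(w[d>0][:,2],bins=np.arange(0,.2,.005)))
near=(np.hypot(w[:,0]-.53,w[:,1]-.19)<.14)&(d>0)
m=near&(w[:,2]>.083)&(w[:,2]<.095)&(w[:,0]<.555);print(m.sum(),cv2.minAreaRect(w[m][:,:2].astype(np.float32)*1000),np.median(w[m],0))
m=near&(w[:,2]>.058)&(w[:,2]<.068);print(m.sum(),cv2.minAreaRect(w[m][:,:2].astype(np.float32)*1000),np.median(w[m],0))
E
```

```text
[0.5012 0.1939 0.3006] [ 1.7997e+02 -1.0000e-02 -1.7982e+02] 2.7 [-36.8   2.9  13.5  93.4  -0.7  83.8  66.9]
(array([93404,  2149,  1957,   715,   732,  1008,   836,   637,   792,
        1316,   966,  2715,  4914,   518,   536,  1704,  1129,  3254,
         220,   165,   378,    19,     0,     0,     0,     0,     0,
           0,     0,     0,     0,     0,     0,     0,     0,     0,
           0,     0,     0]), array([0.   , 0.005, 0.01 , 0.015, 0.02 , 0.025, 0.03 , 0.035, 0.04 ,
       0.045, 0.05 , 0.055, 0.06 , 0.065, 0.07 , 0.075, 0.08 , 0.085,
       0.09 , 0.095, 0.1  , 0.105, 0.11 , 0.115, 0.12 , 0.125, 0.13 ,
       0.135, 0.14 , 0.145, 0.15 , 0.155, 0.16 , 0.165, 0.17 , 0.175,
       0.18 , 0.185, 0.19 , 0.195]))
2589 ((507.9704284667969, 193.05882263183594), (59.085975646972656, 84.23625946044922), 89.73501586914062) [0.50631558 0.19318773 0.08824968]
4384 ((526.8115234375, 195.66802978515625), (158.63059997558594, 115.20986938476562), 0.38009053468704224) [0.49890814 0.19457292 0.06329541]
```

View pics/w1.png

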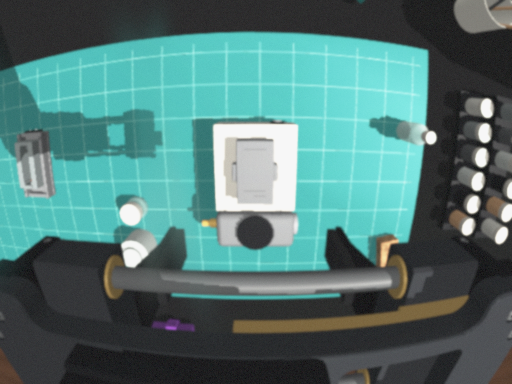

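The wrist view shows the grey cover at about (255,170) on the white deck, with its tabs at (236,172) and (275,172). The charger is at (35,163). I'll go nearer and measure the yaw and centre.

move_arm(
  steps=[
    [[-0.003, -0.001, 0.04], 0],
    [[-0.006, -0.001, 0.09], 0],
    [[-0.006, -0.001, 0.12], 0],
    [[-0.006, -0.001, 0.12], 0],
    [[-0.006, -0.001, 0.12], 0],
  ],
)

```text
time_s: 3.38
tool_pos: [0.5087, 0.1919, 0.1821]
tool_rot: [179.9, 0.1, -179.9]
force: [0.1, 0.2, 0.1]
grip_width: 0.087
```

```bash
python3 look.py w2; python3 - <<'E'
from h import *
f=np.load('w2.npz');w=f['w'].reshape(-1,3);d=f['d'].ravel()
near=(np.hypot(w[:,0]-.53,w[:,1]-.19)<.14)&(d>0)
m=near&(w[:,2]>.086)&(w[:,2]<.091)&(w[:,0]<.56);q=w[m];print(m.sum(),cv2.minAreaRect(q[:,:2].astype(np.float32)*1000),q.min(0),q.max(0),np.median(q[:,2]))
m=near&(w[:,2]>.086)&(w[:,2]<.091)&(w[:,0]<.55);q=w[m]
def edge(q,a,b,lo,hi):
    B=np.arange(lo,hi,.003);X=[];Lo=[];Hi=[]
    for c in B:
        s=q[(q[:,a]>=c)&(q[:,a]<c+.003)]
        if len(s)>5: X.append(c+.0015);Lo.append(s[:,b].min());Hi.append(s[:,b].max())
    for n,Y in(('lo',Lo),('hi',Hi)):
        k=np.polyfit(X,Y,1);r=np.array(Y)-np.polyval(k,X);g=abs(r)<.0015;k=np.polyfit(np.array(X)[g],np.array(Y)[g],1);print(n,np.degrees(np.arctan(k[0])),np.polyval(k,.507 if a==0 else .193),g.sum(),len(g))
    print(np.round(np.c_[X,Lo,Hi],4).tolist())
print('cover sides');edge(q,0,1,.468,.548)
m=near&(w[:,2]>.06)&(w[:,2]<.067);q=w[m];print('deck');edge(q,0,1,.455,.55)
E
```

```text
[0.5087 0.1919 0.1821] [ 1.7994e+02  1.1000e-01 -1.7994e+02] 3.375 [-36.1   7.   13.7 102.7  -1.8  70.4  68.1]
4853 ((508.60357666015625, 193.9202117919922), (54.471317291259766, 84.10713195800781), 89.77912139892578) [0.46660265 0.16667034 0.08605061] [0.55073976 0.22115674 0.09095637] 0.08867180846527102
cover sides
lo 0.0782996550840817 0.16986572035987274 26 27
hi 0.21857671034376377 0.21716879052185756 25 27
[[0.4695, 0.1695, 0.2163], [0.4725, 0.1694, 0.2163], [0.4755, 0.1693, 0.2173], [0.4785, 0.1702, 0.2174], [0.4815, 0.1702, 0.2175], [0.4845, 0.1701, 0.2176], [0.4875, 0.1701, 0.2176], [0.4905, 0.17, 0.2169], [0.4935, 0.1699, 0.2169], [0.4965, 0.1699, 0.217], [0.4995, 0.1697, 0.2172], [0.5025, 0.1697, 0.2172], [0.5055, 0.1696, 0.2173], [0.5085, 0.1695, 0.2212], [0.5115, 0.1667, 0.2175], [0.5145, 0.1704, 0.2204], [0.5175, 0.1702, 0.2168], [0.5205, 0.1702, 0.2169], [0.5235, 0.17, 0.217], [0.5265, 0.17, 0.2172], [0.5295, 0.1699, 0.2173], [0.5325, 0.1698, 0.2173], [0.5355, 0.1698, 0.2175], [0.5385, 0.1696, 0.2176], [0.5415, 0.1695, 0.2178], [0.5445, 0.1695, 0.2169], [0.5475, 0.170
[... 239 characters left out ...]
83], [0.4715, 0.1388, 0.248], [0.4745, 0.1388, 0.2482], [0.4775, 0.1387, 0.2485], [0.4805, 0.1395, 0.2487], [0.4835, 0.1395, 0.249], [0.4865, 0.1392, 0.2493], [0.4895, 0.1392, 0.248], [0.4925, 0.1382, 0.2481], [0.4955, 0.1388, 0.2486], [0.4985, 0.1386, 0.2486], [0.5015, 0.1385, 0.2486], [0.5045, 0.1383, 0.2481], [0.5075, 0.1383, 0.248], [0.5105, 0.1382, 0.2485], [0.5135, 0.139, 0.2486], [0.5165, 0.1389, 0.2486], [0.5195, 0.1387, 0.2477], [0.5225, 0.1385, 0.2483], [0.5255, 0.1383, 0.2484], [0.5285, 0.1391, 0.2485], [0.5315, 0.1389, 0.2488], [0.5345, 0.1386, 0.2478], [0.5375, 0.1384, 0.2482], [0.5405, 0.1385, 0.2484], [0.5435, 0.1383, 0.2486], [0.5465, 0.139, 0.2487], [0.5495, 0.1397, 0.2479]]
```

View pics/w2.png

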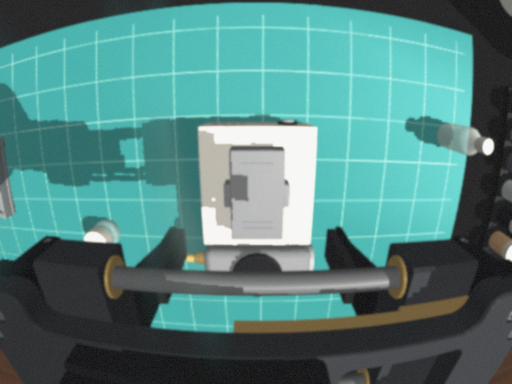

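The close view confirms the plain grey cover at (257,192), yaw about 0, centre about (0.5087, 0.1935). I'm descending around the tabs with the jaws open.

move_arm(
  steps=[
    [[0, 0.0015, 0.03], 0],
    [[0, 0.0015, 0.06], 0],
    [[0, 0.0015, 0.085], 0],
    [[0, 0.0015, 0.1], 0],
    [[0, 0.0015, 0.106], 0],
    [[0, 0.0015, 0.106], 0],
    [[0, 0.0015, 0.106], 0],
  ],
)

```text
time_s: 4.3
tool_pos: [0.5088, 0.1929, 0.0756]
tool_rot: [179.9, 0.1, -180.0]
force: [0.0, 0.0, 0.5]
grip_width: 0.087
```

```bash
python3 -c "
from h import *
for i in range(1):
    s=env.get_obs();print(s['tool_pos'],s['tool_rot'],s['force'],s['grip_width'])"
```

```text
[0.50878703 0.19290636 0.0756263 ] [ 1.79947745e+02  9.90263254e-02 -1.79990936e+02] [0.04221108 0.00376004 0.45733867] 0.08702021251297122
```

move_arm(
  steps=[
    [[0, 0, 0], 0],
    [[0, 0, 0], 0],
    [[0, 0, 0], 0],
    [[0, 0, 0], 0],
    [[0, 0, 0], 0],
    [[0, 0, 0], 0],
  ],
  hand=-0.6,
  squeeze=3,
)

```text
time_s: 5.05
tool_pos: [0.508, 0.1926, 0.0746]
tool_rot: [180.0, 0.0, -180.0]
force: [-0.6, -0.7, -0.4]
grip_width: 0.0697
```

move_arm(
  steps=[
    [[0, 0, 0], 0],
    [[0, 0, 0], 0],
    [[0, 0, 0], 0],
    [[0, 0, 0], 0],
  ],
  hand=-0.4,
)

```text
time_s: 5.55
tool_pos: [0.508, 0.1926, 0.0746]
tool_rot: [180.0, 0.0, -180.0]
force: [-1.7, 0.0, 0.8]
grip_width: 0.061
```

```bash
python3 -c "
from h import *
s=env.get_obs();print(s['tool_pos'],s['force'],s['wrist_torque'],s['grip_width'])"
```

```text
[0.50802149 0.19257984 0.07457741] [-1.65852864e+00  8.65716592e-04  8.14584276e-01] [-0.00787605  0.02963814 -0.01688518] 0.06104122661719077
```

move_arm(
  steps=[
    [[0, 0, 0], 0],
    [[0, 0, 0], 0],
    [[0, 0, 0], 0],
    [[0, 0, 0], 0],
  ],
  hand=-0.3,
)

```text
time_s: 6.05
tool_pos: [0.508, 0.1926, 0.0746]
tool_rot: [180.0, 0.0, -180.0]
force: [-0.2, -0.2, 1.0]
grip_width: 0.059
```

```bash
python3 -c "
from h import *
s=env.get_obs();print(s['tool_pos'],s['force'],s['wrist_torque'],s['grip_width'])"
```

```text
[0.50802333 0.19264347 0.07460815] [-0.16889875 -0.15504644  1.03071582] [0.12191683 0.02526745 0.04541848] 0.058983183614537985
```

move_arm(
  steps=[
    [[0, 0.0005, 0], 0],
    [[0, 0.001, 0], 0],
    [[0, 0.001, 0], 0],
    [[0, 0.001, 0], 0],
  ],
)

```text
time_s: 6.55
tool_pos: [0.5081, 0.1934, 0.0746]
tool_rot: [-180.0, 0.0, -180.0]
force: [-0.7, -0.4, 0.3]
grip_width: 0.0585
```

```bash
cat > o.py <<'E'
from h import *
s=env.get_obs();print(s['tool_pos'],s['force'],s['wrist_torque'],s['grip_width'],s['time_s'])
E
python3 o.py
```

```text
[0.50809614 0.19342013 0.07460366] [-0.70785657 -0.36379966  0.33293466] [-0.22206269  0.00542925 -0.03517122] 0.05851990600329975 6.55
```

move_arm(
  steps=[
    [[0, -0.001, 0], 0],
    [[0, -0.002, 0], 0],
    [[0, -0.002, 0], 0],
    [[0, -0.002, 0], 0],
  ],
)

```text
time_s: 7.05
tool_pos: [0.508, 0.1921, 0.0746]
tool_rot: [180.0, 0.0, -180.0]
force: [0.2, 2.7, 0.6]
grip_width: 0.0586
```

```bash
python3 o.py
```

```text
[0.50796114 0.19210877 0.07461869] [0.2472504  2.73141134 0.64416518] [0.45057684 0.03017147 0.04918615] 0.05864450046451157 7.05
```

move_arm(
  steps=[
    [[0, 0.0013, 0], 0],
    [[0, 0.0013, 0], 0],
    [[0, 0.0013, 0], 0],
    [[0, 0.0013, 0], 0],
  ],
)

```text
time_s: 7.55
tool_pos: [0.508, 0.1925, 0.0746]
tool_rot: [-180.0, -0.0, -180.0]
force: [-0.3, -0.0, 1.8]
grip_width: 0.0585
```

```bash
python3 o.py
```

```text
[0.5079729  0.19250484 0.07457526] [-0.26037882 -0.03068081  1.76205314] [-0.20884866  0.13157795  0.05222537] 0.05853345961915303 7.55
```

move_arm(
  steps=[
    [[0, 0, 0], 0],
    [[0, 0, 0], 0],
    [[0, 0, 0], 0],
    [[0, 0, 0], 0],
  ],
  hand=-0.1,
  squeeze=6,
)

```text
time_s: 8.05
tool_pos: [0.508, 0.1927, 0.0746]
tool_rot: [-180.0, 0.0, -180.0]
force: [-1.4, -0.4, 1.7]
grip_width: 0.0557
```

```bash
python3 o.py
```

```text
[0.50801109 0.19272516 0.07460365] [-1.41388704 -0.39189542  1.66083905] [-0.29915232  0.19692012  0.02653667] 0.05570004344515725 8.05
```

move_arm(
  steps=[
    [[0, 0, 0], 0],
    [[0, 0, 0], 0],
    [[0, 0, 0], 0],
    [[0, 0, 0], 0],
  ],
  hand=0.0,
  squeeze=11,
)

```text
time_s: 8.55
tool_pos: [0.508, 0.1928, 0.0747]
tool_rot: [180.0, 0.0, -180.0]
force: [-2.0, -2.0, 3.0]
grip_width: 0.0508
```

```bash
python3 o.py
```

```text
[0.50803689 0.19283877 0.07465419] [-2.01113748 -2.02856693  3.04933558] [-0.40247742  0.29827644  0.03736121] 0.05079762227146394 8.55
```

move_arm(
  steps=[
    [[0, -0.0003, 0], 0],
    [[0, -0.0006, 0], 0],
    [[0, -0.0006, 0], 0],
  ],
)

```text
time_s: 8.93
tool_pos: [0.508, 0.1926, 0.0747]
tool_rot: [180.0, 0.0, -180.0]
force: [-1.1, -1.1, 3.5]
grip_width: 0.0508
```

```bash
python3 o.py
```

```text
[0.50802136 0.19261171 0.07466509] [-1.14387302 -1.05228452  3.54041253] [-0.1567311   0.25716352 -0.00879312] 0.0508426679384641 8.925
```

move_arm(
  steps=[
    [[0, -0.0002, -0.0008], 0],
    [[0, -0.0003, -0.0016], 0],
    [[0, -0.0003, -0.0024], 0],
    [[0, -0.0003, -0.003], 0],
    [[0, -0.0003, -0.003], 0],
  ],
)

```text
time_s: 9.55
tool_pos: [0.5079, 0.1922, 0.0776]
tool_rot: [180.0, -0.0, -180.0]
force: [0.0, 0.8, -1.5]
grip_width: 0.0508
```

```bash
python3 o.py
```

```text
[0.50790437 0.19222485 0.07756518] [ 0.02458358  0.79604035 -1.50242702] [ 0.22373051 -0.00229886  0.00199453] 0.05082197786876453 9.55
```

Free: the downward force is only about the cover's weight. Lifting on straight.

move_arm(
  steps=[
    [[0, 0, -0.003], 0],
    [[0, 0, -0.006], 0],
    [[0, 0, -0.009], 0],
    [[0, 0, -0.012], 0],
    [[0, 0, -0.017], 0],
    [[0, 0, -0.022], 0],
    [[0, 0, -0.027], 0],
    [[0, 0, -0.034], 0],
    [[0, 0, -0.041], 0],
    [[0, 0, -0.05], 0],
    [[0, 0, -0.06], 0],
    [[0, 0, -0.06], 0],
  ],
)

```text
time_s: 11.05
tool_pos: [0.5087, 0.1923, 0.1388]
tool_rot: [179.9, 0.1, -180.0]
force: [-0.2, -1.2, -1.0]
grip_width: 0.0509
```

```bash
python3 o.py; python3 look.py w3
```

```text
[0.50873941 0.19230171 0.13878902] [-0.16561487 -1.17008913 -0.96755317] [-0.02151334  0.02101192 -0.01626575] 0.05093432224761592 11.05
[0.5087 0.1923 0.1388] [ 1.7994e+02  1.2000e-01 -1.7999e+02] 11.05 [-36.    9.1  13.7 105.6  -2.4  65.4  68.5]
```

View pics/w3.png

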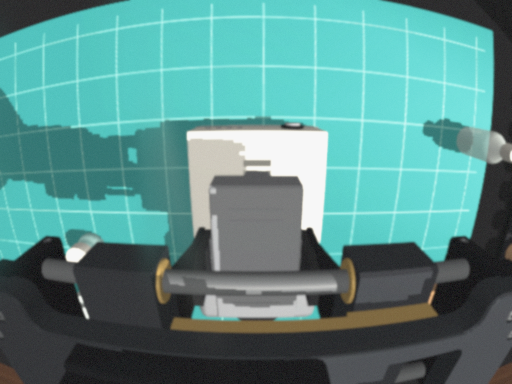

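The cover is out and level in the jaws, and the charger side is clear. I'll carry it to the free mat at about (0.47, 0.02).

move_arm(
  steps=[
    [[0, -0.006, 0], 0],
    [[0.003, -0.02, 0], 0],
    [[0.009, -0.04, 0], 0],
    [[0.015, -0.065, 0], 0],
    [[0.021, -0.09, 0], 0],
    [[0.028, -0.115, 0], 0],
    [[0.033, -0.14, 0.005], 0],
    [[0.037, -0.16, 0.015], 0],
    [[0.039, -0.17, 0.03], 0],
    [[0.039, -0.172, 0.05], 0],
    [[0.039, -0.172, 0.07], 0],
    [[0.039, -0.172, 0.088], 0],
    [[0.039, -0.172, 0.1], 0],
    [[0.039, -0.172, 0.105], 0],
    [[0.039, -0.172, 0.105], 0],
    [[0.039, -0.172, 0.105], 0],
  ],
)

```text
time_s: 13.1
tool_pos: [0.4696, 0.02, 0.0331]
tool_rot: [180.0, 0.1, -180.0]
force: [-0.9, 0.2, -1.4]
grip_width: 0.0505
```

```bash
python3 o.py
```

```text
[0.46957133 0.02004262 0.03311353] [-0.87505324  0.2439166  -1.37169642] [ 0.03233699 -0.02654823  0.00591797] 0.05053384925091645 13.1
```

Expected contact is at TCP z of about 0.0266, 6.5 mm down.

move_arm(
  steps=[
    [[0, 0, 0.001], 0],
    [[0, 0, 0.002], 0],
    [[0, 0, 0.003], 0],
    [[0, 0, 0.0038], 0],
    [[0, 0, 0.0046], 0],
    [[0, 0, 0.0052], 0],
    [[0, 0, 0.0058], 0],
    [[0, 0, 0.0062], 0],
    [[0, 0, 0.0062], 0],
  ],
)

```text
time_s: 14.22
tool_pos: [0.4691, 0.02, 0.0266]
tool_rot: [180.0, 0.0, -180.0]
force: [-1.6, -0.1, 2.5]
grip_width: 0.0513
```

```bash
python3 o.py
```

```text
[0.46908684 0.01998903 0.02660824] [-1.56955537 -0.13358441  2.5144315 ] [-0.04284811  0.30818355 -0.00981669] 0.051261453148149165 14.225
```

It's in contact. Releasing gradually.

move_arm(
  steps=[
    [[0, 0, 0], 0],
    [[0, 0, 0], 0],
  ],
  hand=-0.25,
  squeeze=5,
)

```text
time_s: 14.48
tool_pos: [0.4692, 0.02, 0.0266]
tool_rot: [180.0, 0.0, -180.0]
force: [-0.7, -0.2, 2.6]
grip_width: 0.0571
```

move_arm(
  steps=[
    [[0, 0, 0], 0],
    [[0, 0, 0], 0],
    [[0, 0, 0], 0],
    [[0, 0, 0], 0],
    [[0, 0, 0], 0],
  ],
  hand=-0.8,
)

```text
time_s: 15.1
tool_pos: [0.469, 0.02, 0.0263]
tool_rot: [180.0, 0.0, -180.0]
force: [-0.6, -0.8, 1.0]
grip_width: 0.0783
```

move_arm(
  steps=[
    [[0, 0, -0.004], 0],
    [[0, 0, -0.014], 0],
    [[0, 0, -0.03], 0],
    [[0, 0, -0.055], 0],
    [[0, 0, -0.085], 0],
    [[0, 0, -0.12], 0],
    [[0, 0, -0.14], 0],
    [[0, 0, -0.15], 0],
    [[0, 0, -0.15], 0],
  ],
)

```text
time_s: 16.23
tool_pos: [0.4694, 0.02, 0.1772]
tool_rot: [180.0, 0.1, -180.0]
force: [0.2, -0.1, -1.3]
grip_width: 0.0781
```

```bash
python3 o.py; python3 look.py w4; python3 - <<'E'
from h import *
f=np.load('w4.npz');w=f['w'].reshape(-1,3);d=f['d'].ravel()
m=(d>0)&(abs(w[:,0]-.47)<.06)&(abs(w[:,1]-.02)<.05)&(w[:,2]>.03)&(w[:,2]<.06)
q=w[m];print(np.median(q[:,2]),np.percentile(q[:,2],[5,95]),cv2.minAreaRect(q[:,:2].astype(np.float32)*1000))
# plane tilt
A=np.c_[q[:,:2],np.ones(len(q))];print(np.linalg.lstsq(A,q[:,2],rcond=None)[0])
m=(d>0)&(np.hypot(w[:,0]-.5087,w[:,1]-.193)<.07)&(w[:,2]>.079)&(w[:,2]<.09)&(w[:,0]<.555);q=w[m];print('bat',m.sum(),cv2.minAreaRect(q[:,:2].astype(np.float32)*1000) if m.sum() else 0)
E
```

```text
[0.46941443 0.0199961  0.17720097] [ 0.18869096 -0.09290289 -1.26626627] [ 0.03841709  0.02131526 -0.00929758] 0.07810316760627321 16.225
[0.4694 0.02   0.1772] [ 1.7997e+02  1.0000e-01 -1.7999e+02] 16.225 [-27.1  -2.4  21.  112.6   0.9  69.5  83.6]
0.03932304037128578 [0.03556679 0.04054799] ((468.2822265625, 20.04312515258789), (84.01667785644531, 59.930625915527344), 0.20389555394649506)
[0.00436048 0.00157655 0.0369793 ]
bat 551 ((498.1218566894531, 193.10801696777344), (37.99376678466797, 20.87917137145996), 0.7677816152572632)
```

View pics/w4.png

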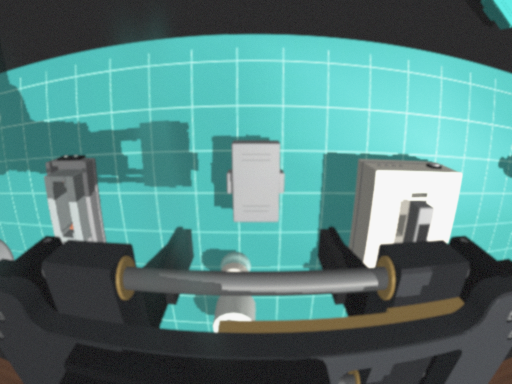

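The cover stands flat, right way up, at (255,180) in the view. Next is a quick close look at the charger slot before taking the battery.

move_arm(
  steps=[
    [[-0.005, -0.02, -0.01], 0],
    [[-0.01, -0.06, -0.02], 0],
    [[-0.02, -0.1, -0.02], 0],
    [[-0.025, -0.14, -0.02], 0],
    [[-0.03, -0.18, -0.02], 0],
    [[-0.03, -0.21, -0.02], 0],
    [[-0.03, -0.227, -0.02], 0],
    [[-0.03, -0.23, -0.02], 0],
    [[-0.03, -0.23, -0.02], 0],
    [[-0.03, -0.23, -0.02], 0],
  ],
)

```text
time_s: 17.52
tool_pos: [0.4992, -0.2088, 0.1961]
tool_rot: [180.0, -0.0, -179.9]
force: [-0.0, 1.2, 0.9]
grip_width: 0.0786
```

```bash
python3 look.py w5; python3 - <<'E'
from h import *
f=np.load('w5.npz');w=f['w'];d=f['d'];p=f['p']
q=w.reshape(-1,3);ok=d.ravel()>0
near=ok&(abs(q[:,0]-.5)<.075)&(abs(q[:,1]+.21)<.05)
m=near&(q[:,2]>.044)&(q[:,2]<.053);t=q[m];print('top',m.sum(),np.median(t[:,2]),cv2.minAreaRect(t[:,:2].astype(np.float32)*1000))
m=near&(q[:,2]>.0075);t2=q[m];print('base',cv2.minAreaRect(t2[:,:2].astype(np.float32)*1000))
# slot: pixels within top rect below .042
for y in np.arange(-.224,-.196,.002):
    s=near&(abs(q[:,1]-y)<.001)&(q[:,2]>.044)&(q[:,2]<.053);x=np.sort(q[s][:,0])
    if len(x)>3:
        g=np.diff(x);i=g.argmax();print('y',round(y,4),'x',x[0].round(4),x[-1].round(4),'gap',x[i].round(4),x[i+1].round(4))
for x0 in np.arange(.46,.545,.006):
    s=near&(abs(q[:,0]-x0)<.0015)&(q[:,2]>.044)&(q[:,2]<.053);y=np.sort(q[s][:,1])
    if len(y)>3:
        g=np.diff(y);i=g.argmax();print('x',round(x0,4),'y',y[0].round(4),y[-1].round(4),'gap',y[i].round(4),y[i+1].round(4))
u=np.argwhere(near.reshape(384,512));a=u.min(0);b=u.max(0);print(a,b)
c=p[max(0,a[0]-5):b[0]+5,max(0,a[1]-5):b[1]+5,::-1];cv2.imwrite('pics/c5.png',cv2.resize(c,None,fx=4,fy=4,interpolation=cv2.INTER_CUBIC)[:600,:800])
E
```

```text
[ 0.4992 -0.2088  0.1961] [ 1.7996e+02 -2.0000e-02 -1.7989e+02] 17.525 [-12.7   6.6  35.2 102.5  -4.1  72.1 113.7]
top 2037 0.048382969653802954 ((497.25482177734375, -210.4135284423828), (46.18852996826172, 83.65309143066406), 88.11438751220703)
base ((500.13909912109375, -209.99839782714844), (124.79263305664062, 99.99539184570312), -0.0)
y -0.224 x 0.4552 0.5379 gap 0.501 0.5025
y -0.222 x 0.4555 0.5384 gap 0.5061 0.5079
y -0.22 x 0.4554 0.5386 gap 0.4746 0.5334
y -0.218 x 0.4554 0.5388 gap 0.4678 0.5338
y -0.216 x 0.4555 0.5389 gap 0.4615 0.5336
y -0.214 x 0.4553 0.5389 gap 0.4616 0.5342
y -0.212 x 0.4555 0.5384 gap 0.4616 0.534
y -0.21 x 0.4555 0.5386 gap 0.4616 0.5339
y -0.208 x 0.4557 0.5384 gap 0.4615 0.5348
y -0.206 x 0.4556 0.5385 gap 0.4617 0.534
y -0.204 x 0.4564 0.5384 gap 0.4614 0.5341
y -0.202 x 0.4563 0.5383 gap 0.4615 0.5276
y -0.2 x 0.4562 0.5387 gap 0.4688 0.5029
y -0.198 x 0.4563 0.5385 gap 0.4888 0.4901
x 0.46 y -0.2319 -0.1868 gap -0.1878 -0.1868
x 0.466 y -0.232 -0.1866 gap -0.2185 -0.2001
x 0.472 y -0.2321 -0.1865 gap -0.2207 -0.198
x 0.478 y -0.2321 -0.1874 gap -0.2217 -0.1988
x 0.484 y -0.2322 -0.1873 gap -0.2217 -0.1989
x 0.49 y -0.2323 -0.1872 gap -0.2217 -0.1988
x 0.496 y -0.2324 -0.1881 gap -0.2218 -0.1987
x 0.502 y -0.2336 -0.188 gap -0.2219 -0.1996
x 0.508 y -0.2337 -0.1878 gap -0.2219 -0.1996
x 0.514 y -0.2339 -0.1888 gap -0.222 -0.1996
x 0.52 y -0.234 -0.1886 gap -0.2221 -0.1995
x 0.526 y -0.2342 -0.1885 gap -0.221 -0.2004
x 0.532 y -0.2343 -0.1894 gap -0.2201 -0.2025
x 0.538 y -0.2344 -0.1893 gap -0.2311 -0.2299
[110  59] [383 434]
```

View pics/c5.png

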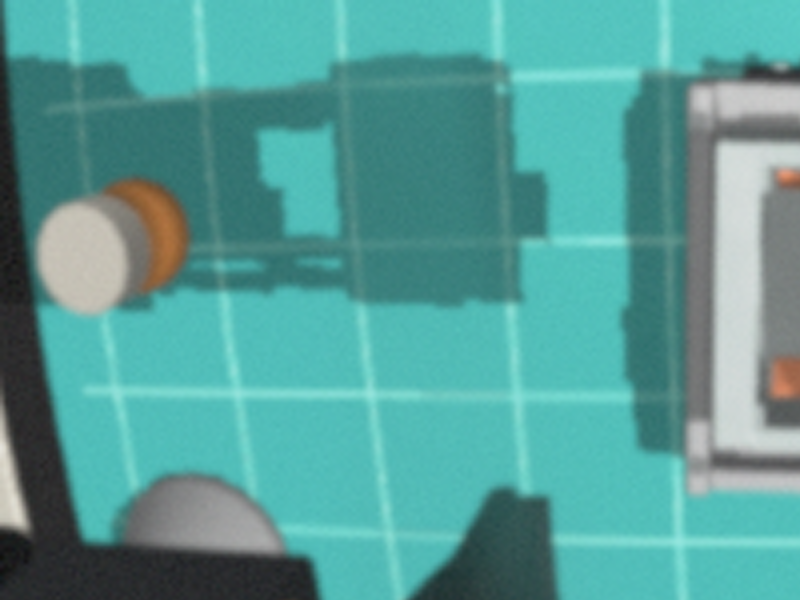

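The cradle centre is about (0.4970, −0.2103), with the charger's yaw at about −1.9°. The copper leaves show at the slot ends. Now to the battery.

move_arm(
  steps=[
    [[0, 0.02, 0], 0],
    [[0, 0.06, 0], 0],
    [[0, 0.105, 0], 0],
    [[0, 0.15, 0], 0],
    [[0, 0.195, 0], 0],
    [[0, 0.24, 0], 0],
    [[0, 0.285, 0], 0],
    [[0, 0.33, 0], 0],
    [[0, 0.37, 0], 0],
    [[0, 0.395, 0], 0],
    [[0, 0.402, 0], 0],
    [[0, 0.402, 0], 0],
    [[0, 0.402, 0], 0],
  ],
)

```text
time_s: 19.2
tool_pos: [0.4993, 0.1904, 0.1965]
tool_rot: [-180.0, 0.0, 179.9]
force: [-0.7, -0.2, 0.5]
grip_width: 0.0786
```

```bash
python3 look.py w6; python3 - <<'E'
from h import *
f=np.load('w6.npz');w=f['w'].reshape(-1,3);d=f['d'].ravel()
m=(d>0)&(np.hypot(w[:,0]-.5087,w[:,1]-.193)<.07)&(w[:,2]>.0795)&(w[:,2]<.09)&(w[:,0]<.552);q=w[m];print('bat',m.sum(),np.median(q,0),cv2.minAreaRect(q[:,:2].astype(np.float32)*1000),q.min(0),q.max(0))
for x0 in np.arange(.482,.54,.006):
    s=q[abs(q[:,0]-x0)<.003][:,1]
    if len(s)>3: print(round(x0,3),s.min().round(4),s.max().round(4))
E
```

```text
[0.4993 0.1904 0.1965] [-1.7998e+02  1.0000e-02  1.7990e+02] 19.2 [-37.3   5.3  14.4 102.8  -1.4  72.   67.4]
bat 1137 [0.5059728  0.19385649 0.0833117 ] ((507.5933837890625, 193.81964111328125), (54.27492904663086, 19.767322540283203), 0.38014253973960876) [0.48041798 0.18410895 0.0795126 ] [0.5346976  0.20387781 0.08603626]
0.482 0.1845 0.2031
0.488 0.1845 0.2032
0.494 0.1844 0.2033
0.5 0.1844 0.2034
0.506 0.1843 0.2035
0.512 0.1843 0.2036
0.518 0.1842 0.2036
0.524 0.1842 0.2038
0.53 0.1841 0.2039
0.536 0.1841 0.2039
```

View pics/w6.png

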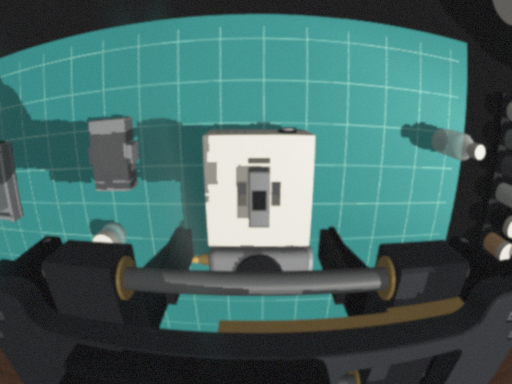

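The battery stands in the bay at (259,197) in the view, centre about (0.508, 0.1938). Descending onto it.

move_arm(
  steps=[
    [[-0.003, 0.0018, 0.02], 0],
    [[-0.007, 0.0018, 0.05], 0],
    [[-0.0085, 0.0018, 0.08], 0],
    [[-0.0085, 0.0018, 0.103], 0],
    [[-0.0085, 0.0018, 0.115], 0],
    [[-0.0085, 0.0018, 0.1205], 0],
    [[-0.0085, 0.0018, 0.1205], 0],
    [[-0.0085, 0.0018, 0.1205], 0],
  ],
  hand=-0.1,
)

```text
time_s: 20.25
tool_pos: [0.5082, 0.194, 0.0768]
tool_rot: [180.0, 0.1, -180.0]
force: [-0.7, -0.1, 0.7]
grip_width: 0.0476
```

```bash
python3 o.py
```

```text
[0.50816921 0.19402983 0.07681798] [-0.65595777 -0.05120592  0.69212714] [0.05836481 0.02438564 0.02851362] 0.04758068482372913 20.25
```

move_arm(
  steps=[
    [[0, 0, 0.001], 0],
    [[0, 0, 0.002], 0],
    [[0, 0, 0.002], 0],
    [[0, 0, 0.002], 0],
    [[0, 0, 0.002], 0],
    [[0, 0, 0.002], 0],
    [[0, 0, 0.002], 0],
  ],
  hand=1,
  squeeze=8,
)

```text
time_s: 21.12
tool_pos: [0.5075, 0.1938, 0.0739]
tool_rot: [180.0, 0.0, -180.0]
force: [-1.2, 0.4, -0.3]
grip_width: 0.02
```

move_arm(
  steps=[
    [[0, 0, -0.001], 0],
    [[0, 0, -0.003], 0],
    [[0, 0, -0.006], 0],
    [[0, 0, -0.01], 0],
    [[0, 0, -0.014], 0],
    [[0, 0, -0.014], 0],
  ],
  squeeze=25,
)

```text
time_s: 21.88
tool_pos: [0.5079, 0.1939, 0.0884]
tool_rot: [180.0, 0.1, -180.0]
force: [-0.1, -0.0, -1.9]
grip_width: 0.0195
```

```bash
python3 o.py
```

```text
[0.50785003 0.19393781 0.08841226] [-0.13944893 -0.02155328 -1.88357304] [ 0.0686109  -0.00248853 -0.02777467] 0.019516861715369586 21.875
```

move_arm(
  steps=[
    [[0, 0, -0.008], 0],
    [[0, 0, -0.02], 0],
    [[0, 0, -0.035], 0],
    [[0, 0, -0.05], 0],
    [[0, 0, -0.062], 0],
    [[0, -0.01, -0.066], 0],
    [[0, -0.035, -0.066], 0],
    [[0, -0.07, -0.066], 0],
    [[0.002, -0.11, -0.066], 0],
    [[0.004, -0.15, -0.066], 0],
    [[0.006, -0.19, -0.066], 0.005],
    [[0.008, -0.23, -0.066], 0.01],
    [[0.01, -0.27, -0.066], 0.02],
    [[0.011, -0.31, -0.066], 0.03],
    [[0.011, -0.345, -0.066], 0.033],
    [[0.011, -0.375, -0.066], 0.033],
    [[0.011, -0.395, -0.062], 0.033],
    [[0.011, -0.404, -0.057], 0.033],
    [[0.011, -0.404, -0.05], 0.033],
    [[0.011, -0.404, -0.05], 0.033],
  ],
)

```text
time_s: 24.38
tool_pos: [0.4961, -0.2088, 0.1369]
tool_rot: [179.9, -0.1, 178.2]
force: [0.2, -0.1, -1.3]
grip_width: 0.0199
```

```bash
python3 o.py; python3 look.py w7; python3 - <<'E'
from h import *
f=np.load('w7.npz');q=f['w'].reshape(-1,3);d=f['d'].ravel();ok=d>0
near=ok&(abs(q[:,0]-.5)<.075)&(abs(q[:,1]+.21)<.05)
for x0 in np.arange(.46,.545,.008):
    s=near&(abs(q[:,0]-x0)<.0015)&(q[:,2]>.044)&(q[:,2]<.053);y=np.sort(q[s][:,1])
    if len(y)>3: print('x',round(x0,4),'y',y[0].round(4),y[-1].round(4))
s=near&(q[:,2]>.044)&(q[:,2]<.053);print('x',np.percentile(q[s][:,0],[0,1,99,100]))
m=near&(q[:,2]>.115);t=q[m];print('bat',m.sum(),cv2.minAreaRect(t[:,:2].astype(np.float32)*1000),np.median(t,0))
E
```

```text
[ 0.49608724 -0.20883883  0.13686437] [ 0.2076244  -0.1097374  -1.32288503] [0.05653459 0.01196382 0.03292916] 0.019884232702239896 24.375
[ 0.4961 -0.2088  0.1369] [ 1.7994e+02 -1.1000e-01  1.7820e+02] 24.375 [-11.    9.6  34.2 106.9  -5.9  65.4 113.4]
x 0.46 y -0.2324 -0.1863
x 0.468 y -0.232 -0.1863
x 0.476 y -0.2324 -0.1873
x 0.484 y -0.2329 -0.1874
x 0.492 y -0.2333 -0.1875
x 0.5 y -0.2329 -0.1874
x 0.508 y -0.2334 -0.1884
x 0.516 y -0.234 -0.1884
x 0.524 y -0.2316 -0.1883
x [0.45564678 0.45598832 0.52201068 0.52460076]
bat 43098 ((491.38616943359375, -209.90780639648438), (101.94425964355469, 66.55168151855469), 88.144287109375) [ 0.47133192 -0.21087349  0.22532979]
```

View pics/w7.png

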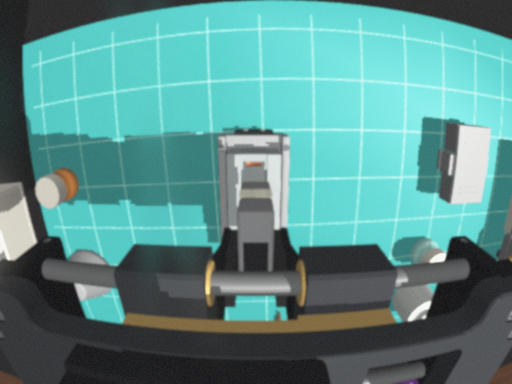

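The battery hangs over the slot: its near face is at (255,225) and the slot's near end at (253,165). It lines up. Descending to just above the cradle top.

move_arm(
  steps=[
    [[0, 0, 0.008], 0],
    [[0, 0, 0.018], 0],
    [[0, 0, 0.026], 0],
    [[0, 0, 0.031], 0],
    [[0, 0, 0.032], 0],
    [[0, 0, 0.032], 0],
    [[0, 0, 0.032], 0],
  ],
)

```text
time_s: 25.3
tool_pos: [0.4968, -0.2103, 0.1062]
tool_rot: [-180.0, 0.0, 178.1]
force: [-0.6, -0.8, -1.6]
grip_width: 0.0194
```

```bash
python3 o.py; python3 - <<'E'
from h import *
print(env.get_obs()['tool_rot'])
E
```

```text
[ 0.49683398 -0.21033569  0.10615074] [-0.63010429 -0.79867039 -1.55059931] [ 0.05420325  0.00316262 -0.00344793] 0.01943667249009321 25.3
[-1.79997272e+02  3.76732218e-02  1.78117970e+02]
```

move_arm(
  steps=[
    [[0, 0, 0.002], 0],
    [[0, 0, 0.004], 0],
    [[0, 0, 0.005], 0],
    [[0, 0, 0.006], 0],
    [[0, 0, 0.007], 0],
    [[0, 0, 0.008], 0],
    [[0, 0, 0.008], 0],
  ],
)

```text
time_s: 26.18
tool_pos: [0.4965, -0.2102, 0.0977]
tool_rot: [180.0, -0.0, 178.1]
force: [0.7, 1.0, -2.3]
grip_width: 0.0198
```

```bash
python3 o.py
```

```text
[ 0.49654091 -0.21016353  0.09774693] [ 0.73269032  0.99864243 -2.28596526] [ 0.06369438 -0.04795669 -0.0055082 ] 0.01984680690725346 26.175
```

It's inside the slot without contact. Continuing to just above the contact leaves (TCP z about 0.078).

move_arm(
  steps=[
    [[0, 0, 0.002], 0],
    [[0, 0, 0.005], 0],
    [[0, 0, 0.008], 0],
    [[0, 0, 0.011], 0],
    [[0, 0, 0.014], 0],
    [[0, 0, 0.016], 0],
    [[0, 0, 0.016], 0],
  ],
)

```text
time_s: 27.05
tool_pos: [0.4965, -0.2102, 0.0817]
tool_rot: [180.0, -0.0, 178.1]
force: [-1.0, -0.3, -1.4]
grip_width: 0.0197
```

```bash
python3 o.py
```

```text
[ 0.49650063 -0.2101577   0.0816889 ] [-1.0300872  -0.26372219 -1.41098866] [ 0.10089355 -0.06383984  0.0078957 ] 0.01966394386778274 27.05
```

move_arm(
  steps=[
    [[0, 0, 0.001], 0],
    [[0, 0, 0.002], 0],
    [[0, 0, 0.003], 0],
    [[0, 0, 0.004], 0],
    [[0, 0, 0.005], 0],
    [[0, 0, 0.006], 0],
    [[0, 0, 0.006], 0],
  ],
)

```text
time_s: 27.92
tool_pos: [0.4968, -0.2103, 0.076]
tool_rot: [-180.0, 0.0, 178.1]
force: [0.1, -0.1, 1.2]
grip_width: 0.02
```

```bash
python3 o.py
```

```text
[ 0.49677092 -0.21034759  0.07603158] [ 0.1296866  -0.07842529  1.19067748] [-0.02292824  0.04737826  0.0178032 ] 0.01999285224817224 27.925
```

move_arm(
  steps=[
    [[0, 0, 0.0007], 0],
    [[0, 0, 0.0014], 0],
    [[0, 0, 0.002], 0],
    [[0, 0, 0.002], 0],
  ],
)

```text
time_s: 28.42
tool_pos: [0.4967, -0.2103, 0.0739]
tool_rot: [-180.0, 0.0, 178.1]
force: [0.7, 0.4, 2.6]
grip_width: 0.0196
```

```bash
python3 o.py
```

```text
[ 0.49672197 -0.21029999  0.07394354] [0.67537242 0.38046048 2.57409277] [-0.02895119 -0.07294717  0.02252581] 0.019555764769494853 28.425
```

move_arm(
  steps=[
    [[0, 0, 0.0007], 0],
    [[0, 0, 0.0014], 0],
    [[0, 0, 0.002], 0],
    [[0, 0, 0.002], 0],
  ],
)

```text
time_s: 28.92
tool_pos: [0.4973, -0.2104, 0.0727]
tool_rot: [180.0, 0.1, 178.1]
force: [-1.2, 0.1, 7.7]
grip_width: 0.0198
```

```bash
python3 o.py
```

```text
[ 0.49727187 -0.21035169  0.07269447] [-1.16760963  0.14697233  7.73005988] [0.08540696 0.1207088  0.02834014] 0.01983454289614533 28.925
```

move_arm(
  steps=[
    [[0, 0, 0.0007], 0],
    [[0, 0, 0.0014], 0],
    [[0, 0, 0.0018], 0],
    [[0, 0, 0.0018], 0],
  ],
)

```text
time_s: 29.42
tool_pos: [0.4964, -0.2101, 0.0697]
tool_rot: [180.0, -0.0, 178.1]
force: [0.9, -0.8, -0.8]
grip_width: 0.0197
```

```bash
python3 o.py
```

```text
[ 0.49635921 -0.21008529  0.06968337] [ 0.92895831 -0.766552   -0.77004218] [-0.01072915 -0.18579014  0.05392159] 0.019737156781034392 29.425
```

Past the leaves: it peaked near 8 N, then dropped away. Now down to the floor by feel.

move_arm(
  steps=[
    [[0, 0, 0.0005], 0],
    [[0, 0, 0.001], 0],
    [[0, 0, 0.0015], 0],
    [[0, 0, 0.0015], 0],
  ],
)

```text
time_s: 29.92
tool_pos: [0.4965, -0.2101, 0.0685]
tool_rot: [180.0, -0.0, 178.1]
force: [0.9, 1.1, -0.1]
grip_width: 0.0199
```

```bash
python3 o.py
```

```text
[ 0.49654899 -0.21014891  0.06850187] [ 0.85498248  1.05668435 -0.13356528] [ 0.01674014 -0.17447058  0.00561975] 0.01989365844457246 29.925
```

move_arm(
  steps=[
    [[0, 0, 0.0004], 0],
    [[0, 0, 0.0008], 0],
    [[0, 0, 0.001], 0],
    [[0, 0, 0.001], 0],
  ],
)

```text
time_s: 30.42
tool_pos: [0.4967, -0.2102, 0.0678]
tool_rot: [180.0, 0.0, 178.1]
force: [-0.1, 0.2, 5.0]
grip_width: 0.0196
```

```bash
python3 o.py
```

```text
[ 0.49665082 -0.21023057  0.06782881] [-0.08947967  0.2443188   5.00593712] [0.20115368 0.21898699 0.00506226] 0.019631567081407172 30.425
```

move_arm(
  steps=[
    [[0, 0, 0.0004], 0],
    [[0, 0, 0.0004], 0],
  ],
)

```text
time_s: 30.68
tool_pos: [0.4967, -0.2103, 0.0678]
tool_rot: [180.0, 0.0, 178.1]
force: [-1.7, 0.8, 6.4]
grip_width: 0.0199
```

```bash
python3 o.py
```

```text
[ 0.4966552  -0.21027636  0.06780787] [-1.6845034   0.7719565   6.38255719] [ 0.28218207  0.41139719 -0.00426916] 0.019905115615097124 30.675
```

Hard floor: the force rises with no more travel. Easing off, releasing and retreating.

move_arm(
  steps=[
    [[0, 0, -0.0005], 0],
    [[0, 0, -0.0005], 0],
    [[0, 0, -0.0005], 0],
    [[0, 0, -0.0005], 0],
    [[0, 0, -0.0005], 0],
  ],
  hand=0,
  squeeze=5,
)

```text
time_s: 31.3
tool_pos: [0.4965, -0.2102, 0.0676]
tool_rot: [180.0, -0.0, 178.1]
force: [0.6, 0.1, 0.1]
grip_width: 0.0435
```

move_arm(
  steps=[
    [[0, 0, -0.004], 0],
    [[0, 0, -0.015], 0],
    [[0, 0, -0.035], 0],
    [[0, 0, -0.06], 0],
    [[0, 0, -0.09], 0],
    [[0, 0, -0.12], 0],
    [[0, 0, -0.14], 0],
    [[0, 0, -0.15], 0],
    [[0, 0, -0.15], 0],
    [[0, 0, -0.15], 0],
  ],
)

```text
time_s: 32.55
tool_pos: [0.4961, -0.21, 0.2168]
tool_rot: [180.0, -0.1, 178.1]
force: [1.7, 0.4, -0.1]
grip_width: 0.043
```

```bash
python3 o.py; python3 look.py w8; python3 - <<'E'
from h import *
f=np.load('w8.npz');q=f['w'].reshape(-1,3);d=f['d'].ravel();ok=d>0
near=ok&(abs(q[:,0]-.5)<.06)&(abs(q[:,1]+.21)<.04)
m=near&(q[:,2]>.065)&(q[:,2]<.1);t=q[m];print('bat',m.sum(),np.median(t,0),cv2.minAreaRect(t[:,:2].astype(np.float32)*1000))
s=near&(q[:,2]>.044)&(q[:,2]<.053);print('cradle',np.median(q[s][:,2]),q[s].min(0),q[s].max(0))
m=ok&(abs(q[:,0]-.47)<.06)&(abs(q[:,1]-.02)<.05)&(q[:,2]>.036)&(q[:,2]<.06);t=q[m];print('cover',m.sum(),np.median(t,0),cv2.minAreaRect(t[:,:2].astype(np.float32)*1000))
E
```

```text
[ 0.49608015 -0.20999021  0.21680387] [ 1.65549571  0.40697192 -0.09852149] [ 0.04440787  0.02296676 -0.00094675] 0.043033848100349555 32.55
[ 0.4961 -0.21    0.2168] [ 1.7998e+02 -8.0000e-02  1.7812e+02] 32.55 [-12.1   5.4  34.5 101.2  -3.2  74.4 111.2]
bat 1038 [ 0.49493874 -0.21008184  0.07716145] ((497.4662170410156, -209.98208618164062), (19.73899269104004, 55.63922882080078), 87.95454406738281)
cradle 0.048124727186388216 [ 0.4548795  -0.23396116  0.04421106] [ 0.54048077 -0.18611645  0.05265461]
cover 1985 [0.46820774 0.01741131 0.0399833 ] ((469.1520080566406, 18.664409637451172), (84.5071792602539, 59.198604583740234), 0.40875110030174255)
```

View pics/w8.png

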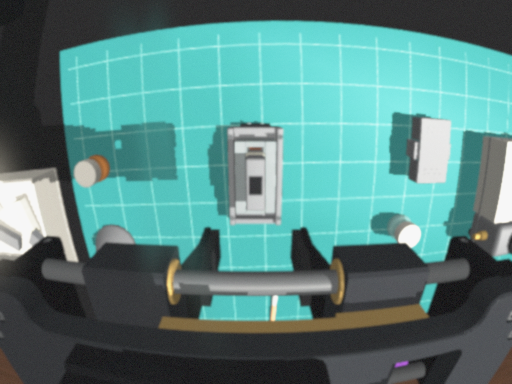

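The battery stands in the slot at (256,182), with its top 29.0 mm above the cradle's (77.2 against 48.1 mm). The cover lies flat at (430,150). The job is done, so I'm handing it in.

```bash
python3 -c "
from cell import env
print(env.sign_off())"
```

```text
the job is handed in; nothing more can be done
None
```

The job is handed in at about 33 s of the 72 s allowed: the cover is off and lying on the mat, and the battery is fully home in the charger.

- **Cover:** I centred the jaws on the two tabs by feel and squeezed at 11 N, which pressed them in about 3.9 mm each. It lifted free with only about its own weight on the wrist. It now lies right way up and flat on the mat near (0.47, 0.02).
- **Battery:** It went into the slot without touching the edges and passed the contacts at a measured 7.7 N. I stopped at the hard floor, where the force rose to 6.4 N with no more travel, then let go.
- **Last checks:** The battery's top is 29.0 mm above the cradle's, which is the fully home height. The gripper was clear of everything, and I touched nothing else on the mat.
- **Disagreements:** A wrist-camera reading of the cover's position moved by about 1.4 mm between two views, which is within the calibration error. While centring on the tabs, the side-force reading showed some scatter and hysteresis. Just before the lift it still showed about 1 N of imbalance, well under the 25 N limit.

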